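# Lay out a rapid-test bench: cassette trays, buffer bottle and waste cup

## Robot

A 7-joint arm with a two-finger parallel gripper is mounted at the origin on the work surface. World frame = base frame: x ahead of the robot, y to its left, z up, the work surface at z = 0. Lengths are in m, angles in rad, forces in N, time in s.
With the tool pointing down it reaches from about 0.4 to 0.85 m from the base axis. Payload 4.5 kg.
Tool frame: the origin (TCP) lies midway between the tips of the shut fingers; the grasp point (between the pads) lies 19 mm behind it (bot.tcp_to_grasp is the distance from the TCP to the grasp point, in m); z points along the fingers, y is the line along which they close (so a half turn about z gives the same grasp; the last joint's range is limited). The gripper opens to 85 mm and grips with 20 to 120 N. Pads are 22 mm wide; open, the fingers measure 114 mm over their backs; the gripper's body (76 mm by 85 mm) begins 54 mm behind the grasp point. The pads swing forward as they close: fully open they stand 13 mm farther back than shut.
Start: joints at [0.034, 0.689, -0.195, 1.565, 0.157, 0.902, -0.215], TCP at [0.625, 0, 0.231] pointing down, gripper open.
Joint ranges: [-3.01, 3.01], [-0.46, 2.08], [-1.47, 1.51], [0.13, 2.56], [-1, 4.14], [0.04, 2.09], [-2.66, 2.66]. Speed limits (rad/s): [2.57, 2.57, 3.14, 3.14, 3.14, 3.14, 3.14].

## Interface

Orientations are given as a 3x3 rotation matrix whose columns are the frame's x, y, z axes.
In Python, from workcell import bot gives the robot as it stands.
- The arm moves only by the tool arm_command, never from a script. Its argument "commands" is text: rows parted by semicolons, each of 7 numbers parted by spaces: the shift along the tool's x, y, z as a fraction of full scale, then the turn, a rotation vector about the tool's x, y, z as a fraction of full scale, then the gripper command: -1 is shut, 1 is fully open, values between are in proportion. In form: x y z rx ry rz jaw; .... A call has 1 to 20 rows; each row shifts and turns the commanded pose from where the row before left it, along the tool's axes as they then stand; what a row does not reach is not made up. Full scale, the value 1, is 0.25 m for a shift and 180 degrees for a turn. A row lasts 1/8 s, in which the tool goes at most 62.5 mm and 10.7 degrees, less where a joint would pass 70% of its speed; a pose out of reach is approached as far as the arm can. A call with a number of a shift or a turn outside -1 to 1 is refused whole. A call with a gripper value outside its range is refused whole. The fingers move at their own pace and stop on an object; the grip force is fixed at half the most. Time passes only in rows, so rows that do not move let the fingers close. It gives the time, the measured TCP pose, the force, the opening and the grip force at its end, in the units of the state.
- bot.state(): the state, without advancing time (a new reading comes with each control period).
- bot.camera(name): name is "scene" or "side" or "wrist"; returns (picture, depth): 480x640x3 uint8, blue, green, red; 480x640 float32, m along the optical axis (not along the pixel's ray), 0 where there is no reading.
- bot.get_calibration(name): a dict with "intrinsics" (3x3 intrinsics, pixels), "R" (3x3) and "t" (3): a world point X has camera coordinates R X + t. Camera axes: x right, y down, z forward; pixel columns grow to the right and rows downward; lengths in m; the calibration is good to about 2 mm. A picture is of the moment at which its call begins: read the wrist's pose just before it. get_calibration takes no time and is no camera call; for the wrist camera it gives the pose at the moment of the call.
- bot.close_job(): hands the job in; it is judged then, once.
The state is a dict: "t": time; "joint_pos": joint angles; "qd": joint speeds; "tau": joint torques, N m; "position": TCP position; "tcp_rot": TCP orientation; "ft_force": force on the tool from outside, world axes, zero at the start; "moment": the same for the moment, N m; "finger_gap": opening from 0.0 (shut) to 1.0 (fully open); "grip_force": force on a finger pad.
Only numpy, scipy, OpenCV 4.12 (cv2) and the standard library are available. Lean on these libraries where they do the work, as an engineer would, in place of code of your own. Each camera call takes 0.05 s, during which the arm holds its last target. There are 200 camera calls.

## Task

Set up the bench for the next two test lots. Put the green cassette tray with the red bar in front of the blue tube rack (on the robot's side of it), centred on the rack and parallel to it with a gap of about 4 cm, and stack the tray with the blue bar on top of it so that its corner feet drop inside the lower tray's corners. Stand the amber buffer bottle between the tube rack and the tip box, in line with them and at least 2 cm clear of both, and the red waste cup in front of the tip box, centred on it, again with a gap of about 4 cm; keep trays, bottle and cup upright all the while and leave the timer and the white bottle where they are.

Things in the scene. Friction and masses are not known exactly. Their poses are not given: they have to be found in the camera images.
- tube_rack: Blue micro-tube rack with a few white- and orange-capped tubes, fixed to the bench, 84 (x) by 170 (y) mm, 45 high, caps up to 52 mm. Origin: centre of its underside; z up, y along its length, x away from the robot: its front face is 42 mm towards -x. Stands left or right of the tip box.
- tip_box: Open pipette-tip box, white with a yellow insert full of orange tips, fixed to the bench, 84 (x) by 122 (y) mm, 53 high. Origin: centre of its underside; z up, y along its length, x away from the robot (front face 42 mm from the origin towards -x). It stands in a row with the tube rack, centres 270 to 285 mm apart.
- tray_red: Green tray of four white cassettes with RED end walls and middle bar, lower tray of the stack; 56 (x) by 160 (y) by 26 mm, 0.16 kg. Origin: centre of the underside (soles of its 6 mm corner feet), z up. Straight 3 mm walls from 6 mm to the rim at 26; inside 50 by 154, contents up to 18 mm. Grip across the 56 mm at mid-length, fingertips 4 to 10 mm above the underside. Either end may face left.
- tray_blue: Green tray like the other but with BLUE end walls and middle bar, the upper tray; same size, frame and grip. Its four feet, within 46 by 150 mm, drop inside the lower rim with 2 mm play each side, either way round; seated, its origin lies 20 mm above the lower tray's. Here keep the fingertips 7 mm or more above its underside, to clear the lower tray.
- buffer_bottle: Amber buffer bottle with a white cap and paper label, 42 mm diameter, 98 mm tall, 0.15 kg, standing loose. Origin: centre of its underside; z up. The body is a straight cylinder up to 66 mm height, then shoulder, neck and cap: grip it at 52 to 58 mm.
- waste_cup: Red plastic tip-waste cup, open at the top, rim diameter 58 mm, 70 mm tall, 53 mm at the foot, 0.06 kg, wall 3 mm, standing loose. Origin: centre of its underside; z up. Grip it from outside at about 50 mm height.
- timer: Bystander: grey interval timer lying flat, 50 (x) by 68 (y) by 16 mm, origin under its centre. Leave alone.
- white_bottle: Bystander: white bottle with a blue cap, 42 mm diameter, 98 mm tall, origin under its centre. Leave alone.
Things that resemble listed ones, but are neither listed nor needed, are in the scene too. Leave any black or pink look-alike of the buffer_bottle alone.

How it is judged:
At the end, for the whole second after the job is handed in: Red tray: gap to rack and centring +-15 mm, parallel to 8 deg. Blue tray seated on it: +-4 mm, 4 deg, 17.5-22.5 mm higher. Bottle axis within 42 mm of both centre lines, side 20 mm clear of rack and box. Cup: gap to tip box and centring +-15 mm. All upright to 3 deg, on the bench, at rest (x of tray_red in the frame of tube_rack between -0.125 and -0.095 m and y of tray_red in the frame of tube_rack between -0.015 and 0.015 m and angle between the y axis of tray_red and the y axis of tube_rack, either way round below 0.14 rad and height (world z) of tray_red between -0.003 and 0.004 m and x of tray_blue in the frame of tray_red between -0.004 and 0.004 m and y of tray_blue in the frame of tray_red between -0.004 and 0.004 m and z of tray_blue in the frame of tray_red between 0.0175 and 0.0225 m and angle between the y axis of tray_blue and the y axis of tray_red, either way round below 0.07 rad and x of buffer_bottle in the frame of tube_rack between -0.042 and 0.042 m and x of buffer_bottle in the frame of tip_box between -0.042 and 0.042 m and height (world z) of buffer_bottle between -0.003 and 0.004 m and ((y of buffer_bottle in the frame of tube_rack below -0.126 m and y of buffer_bottle in the frame of tip_box above 0.102 m) or (y of buffer_bottle in the frame of tube_rack above 0.126 m and y of buffer_bottle in the frame of tip_box below -0.102 m)) and x of waste_cup in the frame of tip_box between -0.126 and -0.096 m and y of waste_cup in the frame of tip_box between -0.015 and 0.015 m and height (world z) of waste_cup between -0.003 and 0.004 m and angle between each of tray_red, tray_blue, buffer_bottle, waste_cup's own z axis and vertical below 0.05 rad and linear speed of each of tray_red, tray_blue, buffer_bottle, waste_cup below 0.01 m/s and angular speed of each of tray_red, tray_blue, buffer_bottle, waste_cup below 0.1 rad/s); the robot touches nothing.
It fails at once if a tray, the bottle or the cup tipped more than 20 degrees (angle between any of tray_red, tray_blue, buffer_bottle, waste_cup's own z axis and vertical above 0.35 rad).
It fails at once if the timer moved more than 20 mm (distance of timer from where it was at the start of the episode above 0.02 m).
It fails at once if the white bottle moved more than 20 mm (distance of white_bottle from where it was at the start of the episode above 0.02 m).
It also fails if it takes over 107 s, if anything falls off the work surface, if the arm or the gripper's body presses on something with over 40 N, if the wrist force passes 120 N, or if a joint passes its speed limit or range.

## Working session

There is one attempt and no reset: what is moved stays moved. The work goes in short steps, Python scripts to look and compute and a tool call to move; the robot and the scene stay as the last step left them, time stands still between calls to the robot, and variables do not carry over. Pictures are saved under pics/ and viewed, at most 14 in all, crops included, and the job is handed in when it is done.

Besides the shell and the picture viewer there is one more tool, called after "Request:" as name(argument=value, ...), one argument or row to a line, values as JSON. arm_command: Moves the arm, as the interface text tells. Shift numbers are shares of 0.25 m and turn numbers shares of 180 degrees, none past 1 either way. Its arguments: {"type":"object","properties":{"commands":{"type":"string"}},"required":["commands"]}

```bash
ls; mkdir -p pics
python3 - <<'E'
from workcell import bot
import cv2,numpy as np
s=bot.state(); print(s['t'],s['position'],s['tcp_rot'],bot.tcp_to_grasp)
for n in ("scene","side"):
    p,d=bot.camera(n); cv2.imwrite(f'pics/{n}0.png',p); np.save(f'pics/{n}0.npy',d)
    c=bot.get_calibration(n); print(n,c['R'],c['t'],c['intrinsics'])
E
```

```text
pics
0.0 [ 6.24332154e-01 -2.39065616e-05  2.30460494e-01] [[-1.47012160e-04  9.99998216e-01 -1.88331525e-03]
 [ 9.99999981e-01  1.46776847e-04 -1.25083827e-04]
 [-1.24807176e-04 -1.88333361e-03 -9.99998219e-01]] 0.0187
scene [[-0.30807092  0.95126977 -0.01334638]
 [ 0.76674583  0.23995867 -0.59541639]
 [-0.56319903 -0.19366376 -0.80330642]] [ 0.13056705 -0.39858107  1.50439969] [[540.38845821   0.         308.74613474]
 [  0.         540.38845821 241.89794063]
 [  0.           0.           1.        ]]
side [[-0.9812047  -0.19232793  0.01572605]
 [-0.12901342  0.59321624 -0.7946383 ]
 [ 0.14350219 -0.78173171 -0.60687944]] [0.5295311  0.09808106 1.00330366] [[439.53068493   0.         322.87175214]
 [  0.         439.53068493 238.80404446]
 [  0.           0.           1.        ]]
```

View pics/scene0.png

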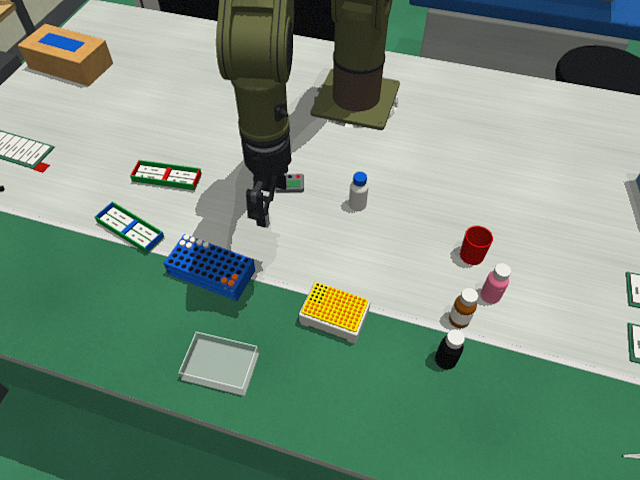

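View pics/side0.png

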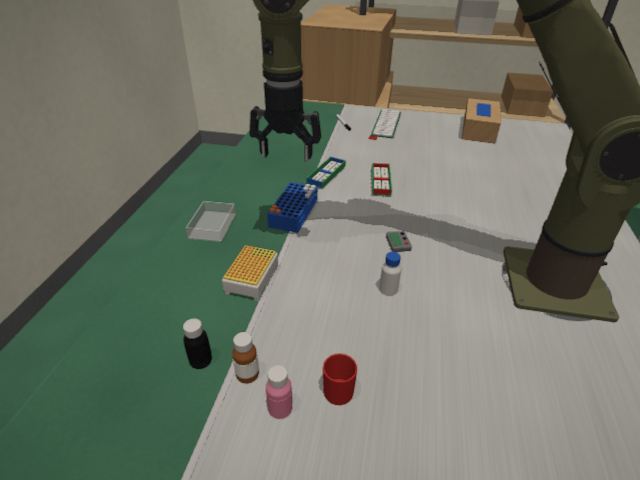

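Scene view: red tray (166,175), blue tray (130,226), rack (210,266), tip box (334,310), timer (293,183), white bottle (358,192), cup (476,245). Look-alikes: bottles – amber (463,308) vs pink (495,284), black (450,350), white (358,192); trays – red bar (166,175) vs blue bar (130,226), plus flat slide holders at the edges (22,148), (635,290), (635,342). I choose the amber (463,308) and the two green-rimmed trays.

```bash
cat > h.py <<'E'
import cv2,numpy as np
from workcell import bot
def cloud(d,c):
    K=c['intrinsics']; v,u=np.mgrid[:480,:640]
    P=np.stack([(u-K[0,2])/K[0,0]*d,(v-K[1,2])/K[1,1]*d,d],-1)
    W=(P-c['t'])@c['R']; W[d<=0]=np.nan
    return W
def pts(W,box,zr):
    x0,y0,x1,y1=box; Q=W[y0:y1,x0:x1].reshape(-1,3)
    return Q[(Q[:,2]>zr[0])&(Q[:,2]<zr[1])]
def rect(Q):
    (cx,cy),(w,h),a=cv2.minAreaRect((Q[:,:2]*1000).astype(np.float32))
    b=cv2.boxPoints(((cx,cy),(w,h),a)); e=max((b[1]-b[0],b[2]-b[1]),key=np.linalg.norm)
    ang=np.degrees(np.arctan2(-e[0],e[1])); ang=(ang+90)%180-90   # long axis about z from +y
    return np.round([cx,cy,max(w,h),min(w,h),ang],1)
def circ(Q):
    (c,r)=cv2.minEnclosingCircle((Q[:,:2]*1000).astype(np.float32)); return np.round([*c,r],1)
E
cat > a.py <<'E'
from h import *
p=cv2.imread('pics/scene0.png'); d=np.load('pics/scene0.npy'); W=cloud(d,bot.get_calibration('scene'))
for n,b,z in [('red',(125,155,208,195),(.012,.03)),('blue',(90,198,170,255),(.012,.03)),('rack',(160,230,262,302),(.038,.06)),('box',(295,275,375,345),(.045,.062))]:
    Q=pts(W,b,z); print(n,len(Q),rect(Q),np.round(np.percentile(Q,[5,50,95],axis=0)*1000).tolist())
for n,b,z in [('cup',(455,220,498,268),(.062,.08)),('amber',(445,285,480,330),(.086,.11)),('pink',(480,260,512,305),(.086,.11)),('black',(435,328,466,372),(.086,.11)),('white',(345,168,372,214),(.086,.11)),('timer',(283,172,306,194),(.01,.03))]:
    Q=pts(W,b,z); print(n,len(Q),circ(Q) if len(Q) else 0)
cv2.imwrite('pics/crop1.png',cv2.resize(p[210:380,420:520],None,fx=3,fy=3))
E
python3 a.py
```

```text
red 1215 [ 430.6 -365.3  164.1   65.5    6.1] [[400.0, -440.0, 13.0], [428.0, -365.0, 17.0], [464.0, -288.0, 27.0]]
blue 1385 [ 602.2 -371.2  165.2   59.1  -16.4] [[564.0, -445.0, 13.0], [601.0, -370.0, 16.0], [641.0, -296.0, 27.0]]
rack 2739 [ 651.  -147.6  172.4   86.5   -5.8] [[615.0, -222.0, 42.0], [653.0, -144.0, 45.0], [691.0, -69.0, 51.0]]
box 2028 [678.4 135.9 120.   80.6  -5.1] [[644.0, 85.0, 47.0], [680.0, 137.0, 50.0], [713.0, 187.0, 53.0]]
cup 199 [438.1 378.6  31.3]
amber 232 [638.6 368.2  49.5]
pink 219 [529.8 429.3  16.6]
black 258 [700.3 364.8  16.5]
white 160 [372.9 105.8  18.7]
timer 270 [360.4 -60.   32.2]
```

View pics/crop1.png

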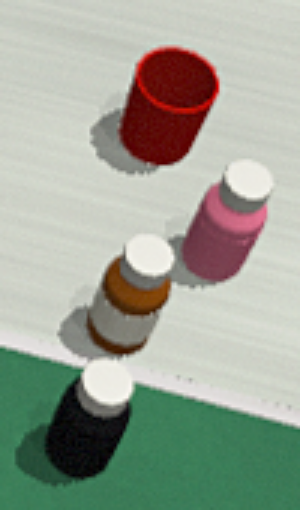

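Crop confirms: the amber bottle with white cap and label, cap centre at about (470,293), stands between pink and black; the cup rim centre is about (479,237).

```bash
cat >> h.py <<'E'
def go(x,y,z,yaw):  # mm, deg; tool-down; yaw of object about world z; prints units
    s=bot.state(); R=np.array(s['tcp_rot']); p=np.array(s['position'])
    w=np.radians(yaw); T=np.array([[-np.sin(w),np.cos(w),0],[np.cos(w),np.sin(w),0],[0,0,-1]]).T
    T=np.column_stack([[-np.sin(w),np.cos(w),0],[np.cos(w),np.sin(w),0],[0,0,-1]])
    D=R.T@(np.array([x,y,z])/1000-p); r=cv2.Rodrigues(R.T@T)[0].ravel()/np.pi
    print('shift',np.round(D/.25,4),'mm',np.round(np.linalg.norm(D)*1000),'turn',np.round(r,4),'t',s['t'])
E
python3 - <<'E'
from h import *
d=np.load('pics/scene0.npy'); W=cloud(d,bot.get_calibration('scene'))
for b in [(458,282,482,303)]: print('ambercap',circ(pts(W,b,(.090,.105))))
c=bot.get_calibration('wrist'); C=-c['R'].T@c['t']; print(C-bot.state()['position'],c['R'],c['intrinsics'])
go(440,-365,180,6)
E
```

```text
ambercap [606.4 376.3  16.6]
[0.00025135 0.08544103 0.14244877] [[ 9.99998209e-01  4.09994241e-05 -1.89215328e-03]
 [ 6.60847236e-04 -9.44401899e-01  3.28792664e-01]
 [-1.77347284e-03 -3.28793326e-01 -9.44400235e-01]] [[392.56706588   0.         318.63170838]
 [  0.         392.56706588 237.2039802 ]
 [  0.           0.           1.        ]]
shift [-1.4597 -0.7375  0.2036] mm 412.0 turn [-0.0005  0.     -0.0333] t 0.1
```

Request:
arm_command(
  commands="-0.182 -0.092 0.025 0 0 0 1;-0.182 -0.092 0.025 0 0 0 1;-0.182 -0.092 0.025 0 0 0 1;-0.182 -0.092 0.025 0 0 0 1;-0.182 -0.092 0.025 0 0 0 1;-0.182 -0.092 0.025 0 0 0 1;-0.182 -0.092 0.025 0 0 0 1;-0.182 -0.092 0.025 0 0 -0.033 1;0 0 0 0 0 0 1;0 0 0 0 0 0 1",
)

```text
t: 1.35
position: [0.4412, -0.3633, 0.181]
tcp_rot: [[-0.103, 0.995, 0.0], [0.995, 0.103, 0.001], [0.001, 0.0, -1.0]]
ft_force: [0.7, 0.5, 0.5]
finger_gap: 1.0
grip_force: 0.0
```

```bash
cat > w.py <<'E'
from h import *
import sys
s=bot.state(); c=bot.get_calibration('wrist'); p,d=bot.camera('wrist'); n=sys.argv[1]
cv2.imwrite(f'pics/{n}.png',p); W=cloud(d,c); np.save(f'pics/{n}.npy',W); print(s['t'],s['position'],s['ft_force'])
E
python3 w.py w1
python3 - <<'E'
from h import *
W=np.load('pics/w1.npy'); Q=pts(W,(0,0,640,480),(.022,.03)); print(len(Q),rect(Q),np.round(np.percentile(Q,[1,50,99],axis=0)*1000).tolist())
E
```

```text
1.35 [ 0.44117627 -0.36333136  0.18101962] [0.68045043 0.48445975 0.5275383 ]
6276 [ 521.6 -322.   258.7  258.5   -2.4] [[396.0, -450.0, 22.0], [582.0, -341.0, 26.0], [648.0, -199.0, 29.0]]
```

View pics/w1.png

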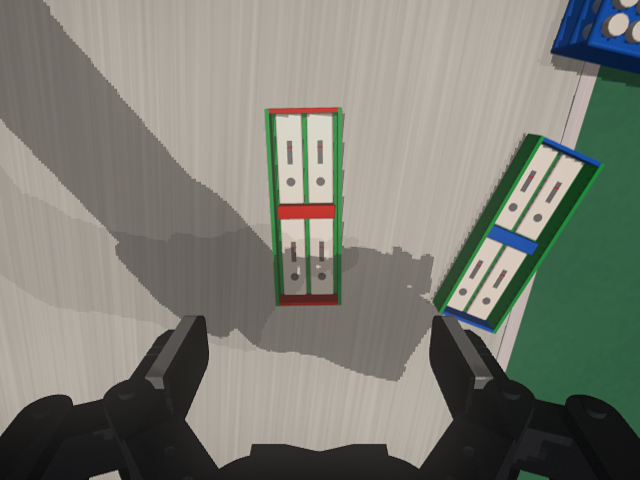

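The wrist view shows the red-bar tray with rim corners (265,109),(342,108),(276,304),(341,304), and the blue-bar tray with corners near (530,135),(601,164),(497,331),(437,312).

Run:
```python
from h import *
W=np.load('pics/w1.npy')
c=bot.get_calibration('wrist')
for n,b in [('red',(255,95,352,312)),('blue',(425,125,612,342))]:
    Q=pts(W,b,(.021,.03)); r=rect(Q); print(n,len(Q),r)
def px(u,v,z):
    K=c['intrinsics']; C=-c['R'].T@c['t']; ray=c['R'].T@np.array([(u-K[0,2])/K[0,0],(v-K[1,2])/K[1,1],1]); return (C+ray*(z-C[2])/ray[2])*1000
a=[px(u,v,.026)[:2].round(1) for u,v in [(265,109),(342,108),(341,304),(276,304)]]; print(a,np.mean(a,0))
a=[px(u,v,.026)[:2].round(1) for u,v in [(530,135),(601,164),(497,331),(437,312)]]; print(a,np.mean(a,0))
```

```text
red 2371 [ 430.6 -364.4  160.6   56.2    6.7]
blue 3363 [ 601.4 -370.3  160.3   57.9  -16.4]
[array([ 395.2, -287.1]), array([ 450.3, -280.6]), array([ 469.2, -438.4]), array([ 414.1, -444.2])] [ 432.2   -362.575]
[array([ 590.4, -284.8]), array([ 649.6, -299.9]), array([ 608.4, -450.5]), array([ 552.3, -437.4])] [ 600.175 -368.15 ]
```

```bash
python3 -c "
from h import *
go(430.8,-364.2,60,6.6)"
```

```text
shift [-0.0027 -0.0452  0.4849] mm 122.0 turn [ 0.0002 -0.0004 -0.0032] t 1.4
```

Request:
arm_command(
  commands="-0.003 -0.045 0.14 0 0 -0.003 1;0 0 0.17 0 0 0 1;0 0 0.175 0 0 0 1;0 0 0.1 0 0 0 1;0 0 0.07 0 0 0 1;0 0 0.057 0 0 0 1;0 0 0 0 0 0 1;0 0 0 0 0 0 1",
)

```text
t: 2.4
position: [0.4305, -0.3662, 0.004]
tcp_rot: [[-0.113, 0.994, 0.001], [0.994, 0.113, -0.001], [-0.001, 0.001, -1.0]]
ft_force: [0.5, -0.6, -0.4]
finger_gap: 0.998
grip_force: 0.0
```

```bash
python3 -c "
from h import *
go(430.8,-364.2,3,6.6)"
```

```text
shift [0.0078 0.0021 0.0041] mm 2.0 turn [ 0.0004  0.0003 -0.0007] t 2.4
```

Request:
arm_command(
  commands="0.008 0.002 0.003 0 0 0 1;0 0 0 0 0 0 -1;0 0 0 0 0 0 -1;0 0 0 0 0 0 -1;0 0 0 0 0 0 -1;0 0 0 0 0 0 -1;0 0 0 0 0 0 -1;0 0 0 0 0 0 -1;0 0 0 0 0 0 -1",
)

```text
t: 3.52
position: [0.4304, -0.364, 0.0032]
tcp_rot: [[-0.113, 0.994, 0.001], [0.994, 0.113, -0.0], [-0.0, 0.001, -1.0]]
ft_force: [-1.0, 1.1, 5.8]
finger_gap: 0.644
grip_force: 64.3
```

Request:
arm_command(
  commands="0 0 -0.03 0 0 0 -1;0 0 -0.06 0 0 0 -1;0 0 -0.08 0 0 0 -1;0 0 -0.08 0 0 0 -1;0 0 0 0 0 0 -1",
)

```text
t: 4.15
position: [0.4312, -0.3648, 0.0669]
tcp_rot: [[-0.112, 0.994, 0.003], [0.994, 0.112, -0.002], [-0.002, 0.003, -1.0]]
ft_force: [1.2, -0.4, -2.5]
finger_gap: 0.64
grip_force: 63.6
```

```bash
python3 -c "
from h import *
go(541.5,-137,66,-5.5);print(bot.state()['finger_gap'],bot.state()['moment'],bot.state()['ft_force'])"
```

```text
shift [0.8557 0.5409 0.0033] mm 253.0 turn [0.001  0.0007 0.0664] t 4.15
0.640141646305221 [-0.01001067  0.01181108 -0.00025422] [ 1.22474666 -0.43949835 -2.548076  ]
```

Request:
arm_command(
  commands="0.05 0.03 0 0 0 0 -1;0.09 0.057 0 0 0 0 -1;0.1 0.063 0 0 0 0 -1;0.12 0.076 0 0 0 0 -1;0.12 0.076 0 0 0 0 -1;0.12 0.076 0 0 0 0 -1;0.1 0.063 0 0 0 0 -1;0.09 0.057 0 0 0 0 -1;0.066 0.042 0 0 0 0 -1;0 0 0 0 0 0.022 -1;0 0 0 0 0 0.022 -1;0 0 0 0.001 0 0.022 -1;0 0 0 0 0 0 -1;0 0 0 0 0 0 -1",
)

```text
t: 5.9
position: [0.5399, -0.1358, 0.0648]
tcp_rot: [[0.093, 0.996, -0.004], [0.996, -0.093, 0.0], [-0.0, -0.004, -1.0]]
ft_force: [-0.9, -0.2, -2.5]
finger_gap: 0.643
grip_force: 63.6
```

```bash
python3 w.py w2; python3 -c "
from h import *
go(541.5,-137,3,-5.5)"
```

```text
5.9 [ 0.53992223 -0.13575321  0.06479555] [-0.91946203 -0.21094496 -2.47812976]
shift [-0.0042  0.0073  0.2475] mm 62.0 turn [-0.0011  0.      0.0009] t 5.95
```

View pics/w2.png

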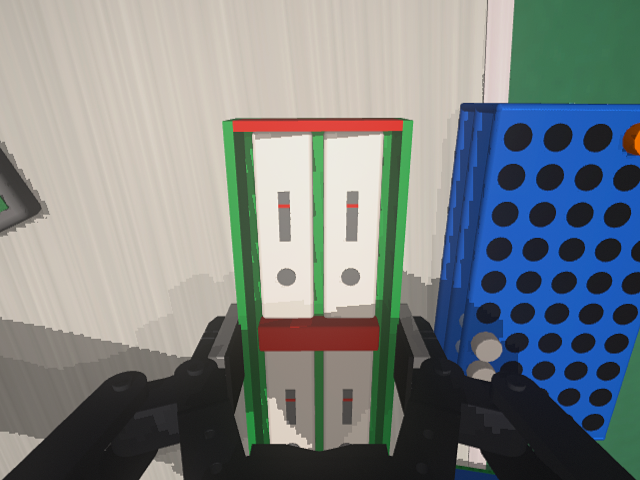

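The held red tray lies parallel to the rack edge (462,105)-(437,430). Now I lower it.

Request:
arm_command(
  commands="-0.004 0.007 0.08 -0.001 0 0.001 -1;0 0 0.08 0 0 0 -1;0 0 0.05 0 0 0 -1;0 0 0.025 0 0 0 -1;0 0 0.0105 0 0 0 -1;0 0 0 0 0 0 -1;0 0 0 0 0 0 -1",
)

```text
t: 6.82
position: [0.5421, -0.1372, 0.0041]
tcp_rot: [[0.097, 0.995, 0.001], [0.995, -0.097, -0.0], [-0.0, 0.001, -1.0]]
ft_force: [0.4, -0.5, -2.7]
finger_gap: 0.642
grip_force: 63.7
```

```bash
python3 -c "
from h import *
go(541.5,-137,3,-5.5)"
```

```text
shift [ 0.0006 -0.0026  0.0046] mm 1.0 turn [ 0.0003  0.0001 -0.0005] t 6.825
```

Request:
arm_command(
  commands="0 -0.002 0.003 0 0 0 -1;0 0 0 0 0 0 -1;0 0 0 0 0 0 0.6;0 0 0 0 0 0 0.6;0 0 0 0 0 0 0.6;0 0 0 0 0 0 0.6;0 0 -0.04 0 0 0 0.6;0 0 -0.1 0 0 0 0.6;0 0 -0.15 0 0 0 0.6;0 0 -0.15 0 0 0 0.6;0 0 -0.15 0 0 0 0.6;0 0 -0.1 0 0 0 1;0 0 0 0 0 0 1;0 0 0 0 0 0 1",
)

```text
t: 8.57
position: [0.5407, -0.137, 0.1751]
tcp_rot: [[0.097, 0.995, -0.001], [0.995, -0.097, -0.0], [-0.0, -0.001, -1.0]]
ft_force: [-0.1, 0.1, -1.5]
finger_gap: 1.002
grip_force: 0.0
```

```bash
python3 w.py w3; python3 -c "
from h import *
W=np.load('pics/w3.npy');p=cv2.imread('pics/w3.png')
Q=pts(W,(0,0,640,480),(.021,.031)); Q=Q[(abs(Q[:,0]-.541)<.045)&(abs(Q[:,1]+.137)<.1)]; print(len(Q),rect(Q))
Q=pts(W,(0,0,640,480),(.042,.056)); Q=Q[(Q[:,0]>.59)&(Q[:,1]>-.25)&(Q[:,1]<-.04)]; print(len(Q),rect(Q))
go(601.2,-370,100,-16.4)"
```

```text
8.575 [ 0.54066222 -0.13699533  0.17513686] [-0.09681893  0.11847917 -1.50738118]
2423 [ 541.1 -137.7  160.6   56.1   -5.3]
25917 [ 650.4 -147.2  170.6   85.    -5.9]
shift [-0.9042  0.3332  0.298 ] mm 252.0 turn [-0.0006  0.      0.0601] t 8.625
```

View pics/w3.png

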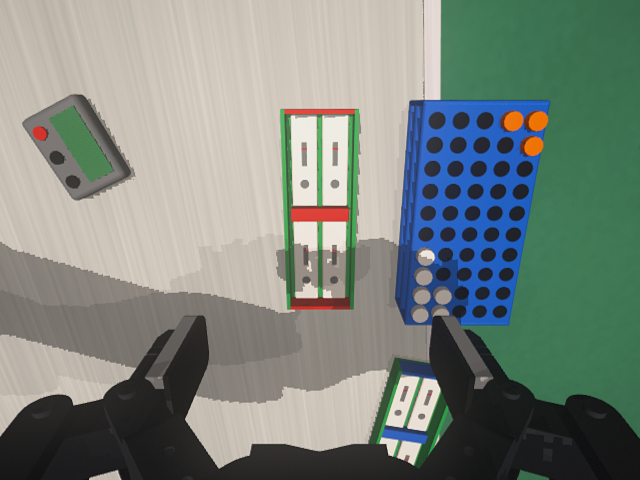

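The red tray sits in front of the rack, corners (281,109)-(353,308), measured 110 mm from the rack centre and 2 mm off centre. Next, the blue tray.

Request:
arm_command(
  commands="-0.14 0.052 0.03 0 0 0 1;-0.17 0.063 0.05 0 0 0 1;-0.17 0.063 0.06 0 0 0 1;-0.17 0.063 0.06 0 0 0 1;-0.15 0.055 0.05 0 0 0 1;-0.104 0.037 0.048 0 0 0 1;0 0 0 0 0 0.03 1;0 0 0 0 0 0.03 1;0 0 0 0 0 0 1;0 0 0 0 0 0 1",
)

```text
t: 9.88
position: [0.6018, -0.3697, 0.1002]
tcp_rot: [[0.28, 0.96, -0.001], [0.96, -0.28, 0.001], [0.0, -0.001, -1.0]]
ft_force: [0.3, 0.4, 0.2]
finger_gap: 0.998
grip_force: 0.0
```

```bash
python3 w.py w4; python3 -c "
from h import *
W=np.load('pics/w4.npy')
Q=pts(W,(0,0,640,480),(.021,.031)); Q=Q[(abs(Q[:,0]-.601)<.065)&(abs(Q[:,1]+.370)<.1)]; print(len(Q),rect(Q),np.round(np.percentile(Q,[1,99],axis=0)*1000))
go(601.2,-370,5,-16.4)"
```

```text
9.875 [ 0.60175729 -0.36968047  0.10015185] [0.25725397 0.36697624 0.22092856]
4297 [ 601.5 -370.3  160.5   56.3  -16.7] [[ 555. -451.   21.]
 [ 649. -288.   27.]]
shift [-0.0014 -0.0021  0.3815] mm 95.0 turn [-0.0003 -0.0001  0.0006] t 9.925
```

Request:
arm_command(
  commands="-0.003 -0.001 0.11 0 0 0.001 1;0 0 0.12 0 0 0 1;0 0 0.08 0 0 0 1;0 0 0.05 0 0 0 1;0 0 0.022 0 0 0 1;0 0 0 0 0 0 1;0 0 0 0 0 0 1",
)

```text
t: 10.8
position: [0.6024, -0.3712, 0.0064]
tcp_rot: [[0.285, 0.959, 0.002], [0.959, -0.285, -0.001], [-0.0, 0.002, -1.0]]
ft_force: [0.7, -1.0, -0.2]
finger_gap: 1.004
grip_force: 0.0
```

```bash
python3 -c "
from h import *
go(601.5,-370.3,5,-16.7)"
```

```text
shift [ 0.0024 -0.0044  0.0058] mm 2.0 turn [0.0006 0.0002 0.0008] t 10.8
```

Request:
arm_command(
  commands="0.002 -0.004 0.005 0 0 0.001 1;0 0 0 0 0 0 -1;0 0 0 0 0 0 -1;0 0 0 0 0 0 -1;0 0 0 0 0 0 -1;0 0 0 0 0 0 -1;0 0 0 0 0 0 -1;0 0 0 0 0 0 -1;0 0 -0.03 0 0 0 -1;0 0 -0.08 0 0 0 -1;0 0 -0.1 0 0 0 -1;0 0 -0.1 0 0 0 -1;0 0 -0.05 0 0 0 -1;0 0 0 0 0 0 -1;0 0 0 0 0 0 -1",
)

```text
t: 12.68
position: [0.6001, -0.3695, 0.0932]
tcp_rot: [[0.288, 0.958, -0.002], [0.958, -0.288, 0.001], [0.0, -0.002, -1.0]]
ft_force: [0.1, -0.4, -3.1]
finger_gap: 0.641
grip_force: 64.5
```

```bash
python3 w.py w5; python3 -c "
from h import *
W=np.load('pics/w5.npy');s=bot.state();print(s['finger_gap'],s['grip_force'])
go(541.1,-137.7,95,-5.3)"
```

```text
12.675 [ 0.60011899 -0.36950346  0.09323074] [ 0.06885028 -0.42224133 -3.10501625]
0.6390189291198439 64.48701079934835
shift [ 0.82   -0.4927 -0.0067] mm 239.0 turn [-0.0007 -0.0002 -0.0635] t 12.725
```

View pics/w5.png

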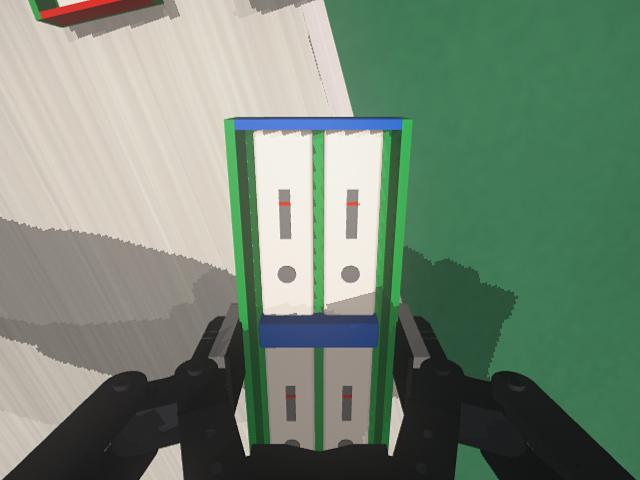

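The blue tray is held straight, far rim at (228..412,119), bar at (319,330). I measure its in-hand offset against the red one's picture, whose placed pose I know.

Run:
```python
from h import *
# tool poses at the pictures
def Rt(y): 
    w=np.radians(y); return np.column_stack([[-np.sin(w),np.cos(w),0],[np.cos(w),np.sin(w),0],[0,0,-1]])
s=bot.state()
for n,p,R in [('w2',[.53992,-.13575,.0648],np.array([[0.093,0.996,-0.004],[0.996,-0.093,0],[0,-.004,-1]])),('w5',[.60012,-.3695,.09323],np.array(s['tcp_rot']))]:
    W=np.load(f'pics/{n}.npy'); T=(W-np.array(p))@R
    Q=T[110:290,215:425].reshape(-1,3); Q=Q[np.isfinite(Q[:,0])&(abs(Q[:,2]+.0215)<.004)]
    a=Q[(Q[:,0]<.07)]; L=a[a[:,1]<0]; H=a[a[:,1]>0]
    e=[np.polyfit(S[:,0],S[:,1],1) for S in (L,H)]
    print(n,len(Q),'far end',np.percentile(Q[:,0],99.5)*1000,'sides',[(np.degrees(np.arctan(k)),b*1000) for k,b in e])
```

```text
w2 6232 far end 80.00807839282214 sides [(np.float64(-0.24591159392897532), np.float64(-26.2780553695474)), (np.float64(-0.11962813011153003), np.float64(25.85474606805252))]
w5 5759 far end 80.22875436554692 sides [(np.float64(-0.045967537876002926), np.float64(-26.602929673171655)), (np.float64(-0.093119455306002), np.float64(25.84729547119553))]
```

Request:
arm_command(
  commands="0.06 -0.036 0 0 0 0 -1;0.1 -0.06 0 0 0 0 -1;0.12 -0.072 0 0 0 0 -1;0.12 -0.072 0 0 0 0 -1;0.12 -0.072 0 0 0 0 -1;0.12 -0.072 0 0 0 0 -1;0.1 -0.06 -0.004 0 0 0 -1;0.08 -0.048 -0.003 0 0 0 -1;0 0 0 0 0 -0.032 -1;0 0 0 0 0 -0.0315 -1;0 0 0 0 0 0 -1;0 0 0 0 0 0 -1;0 0 0 0 0 0 -1",
)

```text
t: 14.35
position: [0.542, -0.1383, 0.0957]
tcp_rot: [[0.093, 0.996, -0.0], [0.996, -0.093, -0.0], [-0.0, -0.0, -1.0]]
ft_force: [-0.2, 0.7, -1.5]
finger_gap: 0.641
grip_force: 64.4
```

```bash
python3 -c "
from h import *
go(541.2,-137.5,35,-5.4);print(bot.state()['position'])"
```

```text
shift [ 0.0028 -0.0036  0.2429] mm 61.0 turn [-0.0001  0.      0.0002] t 14.35
[ 0.54204959 -0.13827542  0.09572673]
```

Request:
arm_command(
  commands="0.003 -0.004 0.06 0 0 0 -1;0 0 0.07 0 0 0 -1;0 0 0.06 0 0 0 -1;0 0 0.035 0 0 0 -1;0 0 0.014 0 0 0 -1;0 0 0 0 0 0 -1;0 0 0 0 0 0 -1;0 0 0 0 0 0 -1",
)

```text
t: 15.35
position: [0.5416, -0.1375, 0.0366]
tcp_rot: [[0.093, 0.996, 0.001], [0.996, -0.093, -0.0], [-0.0, 0.001, -1.0]]
ft_force: [0.5, -0.1, -2.2]
finger_gap: 0.644
grip_force: 64.5
```

```bash
python3 -c "
from h import *
go(541.2,-137.5,25,-5.4);print(bot.state()['position'])"
```

```text
shift [-0.0002 -0.0015  0.0466] mm 12.0 turn [0.0003 0.0001 0.0005] t 15.35
[ 0.54156371 -0.13748424  0.03664109]
```

Request:
arm_command(
  commands="0 -0.001 0.015 0 0 0 -1;0 0 0.015 0 0 0 -1;0 0 0.01 0 0 0 -1;0 0 0.004 0 0 0 -1;0 0 0 0 0 0 -1;0 0 0 0 0 0 -1",
)

```text
t: 16.1
position: [0.541, -0.1374, 0.0252]
tcp_rot: [[0.093, 0.996, 0.0], [0.996, -0.093, -0.0], [-0.0, 0.0, -1.0]]
ft_force: [-0.4, -0.8, -2.1]
finger_gap: 0.636
grip_force: 64.5
```

Request:
arm_command(
  commands="0 0 0.002 0 0 0 -1;0 0 0 0 0 0 -1;0 0 0 0 0 0 0.6;0 0 0 0 0 0 0.6;0 0 0 0 0 0 0.6;0 0 0 0 0 0 0.6;0 0 -0.04 0 0 0 0.6;0 0 -0.1 0 0 0 0.6;0 0 -0.15 0 0 0 0.6;0 0 -0.15 0 0 0 0.6;0 0 -0.15 0 0 0 0.6;0 0 -0.1 0 0 0 1;0 0 0 0 0 0 1;0 0 0 0 0 0 1",
)

```text
t: 17.85
position: [0.5404, -0.1373, 0.1969]
tcp_rot: [[0.092, 0.996, -0.001], [0.996, -0.092, -0.0], [-0.0, -0.001, -1.0]]
ft_force: [0.3, -1.4, 0.6]
finger_gap: 1.001
grip_force: 0.0
```

```bash
python3 w.py w6; python3 -c "
from h import *
W=np.load('pics/w6.npy')
Q=pts(W,(0,0,640,480),(.042,.052)); Q=Q[(abs(Q[:,0]-.541)<.045)&(abs(Q[:,1]+.137)<.1)]; print(len(Q),rect(Q))
k=np.sign(Q[:,1]+.1377+.096*(Q[:,0]-.541)); 
for m in (Q[:,1]>-.08,Q[:,1]<-.195,Q[:,0]<.525,Q[:,0]>.56): print(np.median(Q[m][:,2]))
go(606.4,376.3,180,-5.5)
cv2.imwrite('pics/w6c.png',cv2.imread('pics/w6.png')[60:360,220:440])"
```

```text
17.85 [ 0.54036281 -0.13729009  0.19689161] [ 0.30896174 -1.35137409  0.58366029]
2405 [ 540.7 -137.9  160.7   56.2   -5.3]
0.045871321842141516
0.045830124894365915
0.04589973635836363
0.04590285934353177
shift [2.07   0.0741 0.0655] mm 518.0 turn [-0.0006  0.      0.0011] t 17.9
```

View pics/w6c.png

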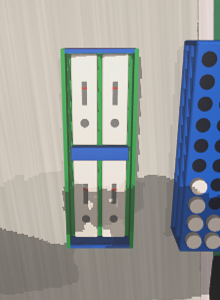

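The blue tray is seated squarely in the red one (corners (62,48)-(138,247) in the crop; rim level at 45.9 mm). On to the amber bottle.

Request:
arm_command(
  commands="0.1 0.003 0 0 0 0 1;0.16 0.006 0 0 0 0 1;0.2 0.007 0 0 0 0 1;0.22 0.008 0 0 0 0 1;0.22 0.008 0 0 0 0 1;0.22 0.008 0 0 0 0 1;0.22 0.008 0 0 0 0 1;0.22 0.008 0 0 0 0 1;0.2 0.007 0 0 0 0 1;0.16 0.006 0 0 0 0 1;0.1 0.003 0 0 0 0 0.6;0.05 0.002 0 0 0 0 0.6;0 0 0 0 0 0 0.6;0 0 0 0 0 0 0.6",
)

```text
t: 19.65
position: [0.6076, 0.3741, 0.1968]
tcp_rot: [[0.094, 0.996, -0.0], [0.996, -0.094, -0.002], [-0.002, -0.0, -1.0]]
ft_force: [0.7, -0.6, -0.1]
finger_gap: 0.8
grip_force: 0.0
```

```bash
python3 w.py w7; python3 -c "
from h import *
W=np.load('pics/w7.npy');p=cv2.imread('pics/w7.png')
for n,c,z in (('amber',(.606,.376),(.09,.104)),('pink',(.53,.429),(.09,.104)),('black',(.70,.365),(.09,.104)),('cup',(.438,.3786),(.066,.075))):
    Q=pts(W,(0,0,640,480),z); Q=Q[np.hypot(Q[:,0]-c[0],Q[:,1]-c[1])<.045]; print(n,len(Q),circ(Q) if len(Q) else '')
go(606.4,376.3,180,-5.5)"
```

```text
19.65 [0.6076303  0.37406712 0.19681175] [ 0.71155392 -0.63363261 -0.05438609]
amber 1716 [605.  377.6  15.4]
pink 2095 [529.1 430.7  15.6]
black 1794 [699.6 366.2  15.5]
cup 1343 [437.6 379.5  29.6]
shift [ 0.0084 -0.0061  0.0682] mm 17.0 turn [0.     0.0006 0.0004] t 19.7
```

View pics/w7.png

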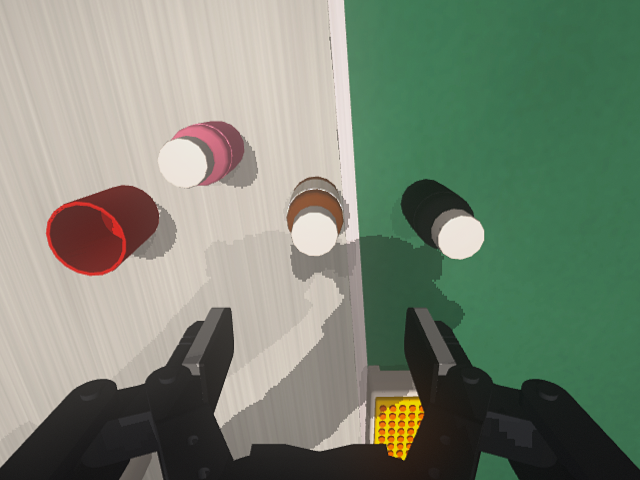

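The wrist view shows the amber bottle's cap at (315,232), between pink (183,162) and black (462,237); the cup rim is at (87,238). Now straight down.

Request:
arm_command(
  commands="0.015 -0.012 0.05 0 0.0006 0 0.6;0 0 0.12 0 0 0 0.6;0 0 0.14 0 0 0 0.6;0 0 0.12 0 0 0 0.6;0 0 0.1 0 0 0 0.6;0 0 0.06 0 0 0 0.6;0 0 0.04 0 0 0 0.6;0 0 0.015 0 0 0 0.6;0 0 0 0 0 0 0.6;0 0 0 0 0 0 0.6",
)

```text
t: 20.95
position: [0.6052, 0.3808, 0.0368]
tcp_rot: [[0.093, 0.996, 0.002], [0.996, -0.093, 0.003], [0.003, 0.001, -1.0]]
ft_force: [-0.5, 0.4, -0.1]
finger_gap: 0.801
grip_force: 0.0
```

```bash
python3 -c "
from h import *
go(605,377.6,35,-5.5)"
```

```text
shift [-0.013   0.0004  0.007 ] mm 4.0 turn [ 0.0004 -0.0009  0.0011] t 20.95
```

Request:
arm_command(
  commands="-0.013 0 0.006 0 -0.001 0.001 0.6;0 0 0 0 0 0 0.6;0 0 0 0 0 0 -1;0 0 0 0 0 0 -1;0 0 0 0 0 0 -1;0 0 0 0 0 0 -1;0 0 0 0 0 0 -1;0 0 0 0 0 0 -1;0 0 0 0 0 0 -1;0 0 0 0 0 0 -1",
)

```text
t: 22.2
position: [0.6048, 0.3775, 0.0348]
tcp_rot: [[0.096, 0.995, 0.001], [0.995, -0.096, -0.001], [-0.001, 0.001, -1.0]]
ft_force: [-0.1, 0.2, 5.1]
finger_gap: 0.472
grip_force: 61.0
```

Request:
arm_command(
  commands="0 0 -0.03 0 0 0 -1;0 0 -0.08 0 0 0 -1;0 0 -0.12 0 0 0 -1;0 0 -0.12 0 0 0 -1;0 0 -0.08 0 0 0 -1;0 0 -0.04 0 0 0 -1;0 0 0 0 0 0 -1;0 0 0 0 0 0 -1",
)

```text
t: 23.2
position: [0.6036, 0.3769, 0.1505]
tcp_rot: [[0.096, 0.995, -0.002], [0.995, -0.096, -0.003], [-0.003, -0.002, -1.0]]
ft_force: [-0.4, 0.9, -1.0]
finger_gap: 0.475
grip_force: 60.6
```

```bash
python3 -c "
from h import *
go(665,6,152,-5.5)"
```

```text
shift [-1.4534  0.3863 -0.0022] mm 376.0 turn [-0.0006  0.0009  0.0001] t 23.2
```

Request:
arm_command(
  commands="-0.06 0.016 0 0 0 0 -1;-0.12 0.032 0 0 0 0 -1;-0.16 0.043 0 0 0 0 -1;-0.16 0.043 0 0 0 0 -1;-0.16 0.043 0 0 0 0 -1;-0.16 0.043 0 0 0 0 -1;-0.16 0.043 0 0 0 0 -1;-0.16 0.043 0 0 0 0 -1;-0.14 0.037 0 0 0 0 -1;-0.1 0.026 0 0 0.0005 0 -1;-0.073 0.018 0 0 0.0005 0 -1;0 0 0 0 0 0 -1;0 0 0 0 0 0 -1",
)

```text
t: 24.82
position: [0.6656, 0.0084, 0.1522]
tcp_rot: [[0.094, 0.996, -0.0], [0.996, -0.094, 0.003], [0.003, -0.001, -1.0]]
ft_force: [0.7, -0.2, -1.0]
finger_gap: 0.472
grip_force: 60.6
```

```bash
python3 w.py w8; python3 -c "
from h import *
W=np.load('pics/w8.npy')
Q=pts(W,(0,0,640,480),(.045,.06)); Q=Q[(Q[:,1]>.05)&(Q[:,0]>.6)]; print('box',len(Q),rect(Q),np.round(np.percentile(Q,[1,99],axis=0)*1000))
go(665,6,36,-5.5)"
```

```text
24.825 [0.66563098 0.00843606 0.15217619] [ 0.66556773 -0.19510692 -0.9747217 ]
box 16603 [674.6 112.1  79.2  68.3  85. ] [[637.  80.  48.]
 [712. 147.  53.]]
shift [-0.0132 -0.0014  0.465 ] mm 116.0 turn [-0.0001 -0.0011  0.0008] t 24.875
```

Request:
arm_command(
  commands="-0.013 -0.001 0.05 0 -0.001 0.001 -1;0 0 0.1 0 0 0 -1;0 0 0.12 0 0 0 -1;0 0 0.1 0 0 0 -1;0 0 0.06 0 0 0 -1;0 0 0.025 0 0 0 -1;0 0 0.008 0 0 0 -1;0 0 0 0 0 0 -1;0 0 0 0 0 0 -1",
)

```text
t: 26.0
position: [0.6659, 0.0032, 0.0374]
tcp_rot: [[0.099, 0.995, 0.001], [0.995, -0.099, -0.001], [-0.001, 0.002, -1.0]]
ft_force: [0.8, 0.5, -1.0]
finger_gap: 0.476
grip_force: 60.6
```

```bash
python3 -c "
from h import *
go(665,6,35,-5.5)"
```

```text
shift [ 0.0108 -0.0049  0.0097] mm 4.0 turn [ 0.0005  0.0004 -0.001 ] t 26.0
```

Request:
arm_command(
  commands="0 0 0.008 0 0 0 -1;0 0 0.002 0 0 0 -1;0 0 0 0 0 0 -1",
)

```text
t: 26.38
position: [0.6657, 0.0032, 0.0348]
tcp_rot: [[0.099, 0.995, 0.001], [0.995, -0.099, -0.001], [-0.001, 0.001, -1.0]]
ft_force: [-0.6, -0.4, 5.2]
finger_gap: 0.475
grip_force: 61.2
```

Request:
arm_command(
  commands="0 0 0 0 0 0 0.5;0 0 0 0 0 0 0.5;0 0 0 0 0 0 0.5;0 0 0 0 0 0 0.5;0 0 -0.04 0 0 0 0.5;0 0 -0.1 0 0 0 0.5;0 0 -0.15 0 0 0 0.5;0 0 -0.15 0 0 0 0.5;0 0 -0.15 0 0 0 0.5;0 0 -0.05 0 0 0 1;0 0 0 0 0 0 1;0 0 0 0 0 0 1",
)

```text
t: 27.88
position: [0.6642, 0.0034, 0.1925]
tcp_rot: [[0.099, 0.995, -0.003], [0.995, -0.099, -0.002], [-0.002, -0.003, -1.0]]
ft_force: [-0.7, 0.6, -0.7]
finger_gap: 1.003
grip_force: 0.0
```

```bash
python3 w.py w9; python3 -c "
from h import *
W=np.load('pics/w9.npy')
Q=pts(W,(0,0,640,480),(.09,.104)); Q=Q[np.hypot(Q[:,0]-.665,Q[:,1]-.003)<.05]; print(len(Q),circ(Q) if len(Q) else '')
Q=pts(W,(0,0,640,480),(.045,.06)); Q=Q[(Q[:,1]>.05)&(Q[:,0]>.6)]; print('box',len(Q),rect(Q),np.round(np.percentile(Q,[1,99],axis=0)*1000))
go(437.6,379.5,195,-5.5)"
```

```text
27.875 [0.66423953 0.00340194 0.19250118] [-0.71712437  0.60290101 -0.69718687]
1769 [665.6   3.6  15.4]
box 12998 [674.8 113.4  76.8  71.7  85.1] [[637.  79.  48.]
 [712. 149.  54.]]
shift [ 1.4077 -1.0505 -0.0101] mm 439.0 turn [-0.001   0.0006 -0.0009] t 27.925
```

Request:
arm_command(
  commands="0.08 -0.06 0 0 0 0 1;0.14 -0.105 0 0 0 0 1;0.17 -0.127 0 0 0 0 1;0.17 -0.127 0 0 0 0 1;0.17 -0.127 0 0 0 0 1;0.17 -0.127 0 0 0 0 1;0.17 -0.127 0 0 0 0 1;0.15 -0.112 0 0 0 0 0.9;0.11 -0.082 0 0 0 0 0.9;0.077 -0.057 -0.01 -0.001 0 -0.001 0.9;0 0 0 0 0 0 0.9;0 0 0 0 0 0 0.9",
)

```text
t: 29.42
position: [0.4394, 0.3776, 0.1954]
tcp_rot: [[0.097, 0.995, 0.003], [0.995, -0.097, -0.004], [-0.004, 0.003, -1.0]]
ft_force: [0.3, -0.6, 0.2]
finger_gap: 0.95
grip_force: 0.0
```

```bash
python3 w.py w10; python3 -c "
from h import *
W=np.load('pics/w10.npy')
Q=pts(W,(0,0,640,480),(.066,.075)); Q=Q[np.hypot(Q[:,0]-.4376,Q[:,1]-.3795)<.045]; print(len(Q),circ(Q) if len(Q) else '')
go(437.6,379.5,100,-5.5)"
```

```text
29.425 [0.43935566 0.3776298  0.1953813 ] [ 0.29008587 -0.57703982  0.23844405]
1152 [437.7 379.5  29.1]
shift [ 0.0091 -0.0105  0.3821] mm 96.0 turn [ 0.0011  0.0011 -0.0007] t 29.475
```

Down to 27 mm: total z 0.674.

Request:
arm_command(
  commands="0.009 -0.01 0.05 0.001 0.001 -0.001 0.9;0 0 0.11 0 0 0 0.9;0 0 0.14 0 0 0 0.9;0 0 0.13 0 0 0 0.9;0 0 0.11 0 0 0 0.9;0 0 0.07 0 0 0 0.9;0 0 0.04 0 0 0 0.9;0 0 0.015 0 0 0 0.9;0 0 0 0 0 0 0.9;0 0 0 0 0 0 0.9",
)

```text
t: 30.72
position: [0.4369, 0.3826, 0.0306]
tcp_rot: [[0.093, 0.996, 0.001], [0.996, -0.093, 0.003], [0.003, 0.001, -1.0]]
ft_force: [0.4, -0.4, 0.5]
finger_gap: 0.954
grip_force: 0.0
```

```bash
python3 -c "
from h import *
go(437.6,379.5,27,-5.5)"
```

```text
shift [-0.012   0.004   0.0143] mm 5.0 turn [ 0.0003 -0.0009  0.001 ] t 30.725
```

Request:
arm_command(
  commands="-0.012 0.004 0.012 0 -0.001 0.001 0.9;0 0 0 0 0 0 0.9;0 0 0 0 0 0 -1;0 0 0 0 0 0 -1;0 0 0 0 0 0 -1;0 0 0 0 0 0 -1;0 0 0 0 0 0 -1;0 0 0 0 0 0 -1;0 0 0 0 0 0 -1;0 0 0 0 0 0 -1",
)

```text
t: 31.98
position: [0.4373, 0.3792, 0.0274]
tcp_rot: [[0.096, 0.995, 0.0], [0.995, -0.096, -0.001], [-0.001, 0.0, -1.0]]
ft_force: [0.0, -0.2, 5.8]
finger_gap: 0.667
grip_force: 62.6
```

Request:
arm_command(
  commands="0 0 -0.03 0 0 0 -1;0 0 -0.08 0 0 0 -1;0 0 -0.1 0 0 0 -1;0 0 -0.1 0 0 0 -1;0 0 -0.08 0 0 0 -1;0 0 -0.04 0 0 0 -1;0 0 0 0 0 0 -1;0 0 0 0 0 0 -1",
)

```text
t: 32.98
position: [0.4367, 0.3789, 0.1338]
tcp_rot: [[0.096, 0.995, -0.001], [0.995, -0.096, -0.002], [-0.002, -0.001, -1.0]]
ft_force: [0.2, 0.1, -1.0]
finger_gap: 0.663
grip_force: 63.7
```

```bash
python3 -c "
from h import *
go(567.9,146.6,135,-5.5)"
```

```text
shift [-0.8748  0.611  -0.0033] mm 267.0 turn [-0.0003  0.0007  0.0001] t 32.975
```

Request:
arm_command(
  commands="-0.05 0.035 0 0 0 0 -1;-0.09 0.063 0 0 0 0 -1;-0.12 0.084 0 0 0 0 -1;-0.13 0.091 0 0 0 0 -1;-0.13 0.091 0 0 0 0 -1;-0.13 0.091 0 0 0 0 -1;-0.1 0.07 0 0 0 0 -1;-0.075 0.052 0 0 0 0 -1;-0.05 0.034 0 0 0.0005 0 -1;0 0 0 0 0 0 -1;0 0 0 0 0 0 -1",
)

```text
t: 34.35
position: [0.5676, 0.1481, 0.1345]
tcp_rot: [[0.094, 0.996, -0.001], [0.996, -0.094, 0.001], [0.001, -0.001, -1.0]]
ft_force: [-0.1, 0.4, -1.3]
finger_gap: 0.668
grip_force: 63.7
```

```bash
python3 w.py w11; python3 -c "
from h import *
W=np.load('pics/w11.npy')
Q=pts(W,(0,0,640,480),(.045,.058)); Q=Q[(Q[:,1]>.05)&(Q[:,0]>.62)]; print('box',len(Q),rect(Q),np.round(np.percentile(Q,[1,99],axis=0)*1000))
go(567.9,146.6,27,-5.5)"
```

```text
34.35 [0.56761138 0.14807488 0.13445341] [-0.07326197  0.39100542 -1.2616741 ]
box 21395 [675.5 137.4 116.5  78.1  -4.5] [[637.  82.  47.]
 [714. 193.  53.]]
shift [-0.0075  0.0023  0.4301] mm 108.0 turn [-0.0002 -0.0004  0.0007] t 34.4
```

View pics/w11.png

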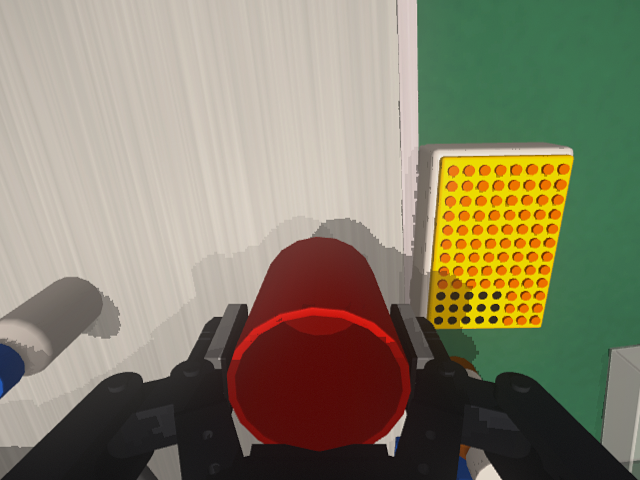

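The cup hangs upright in the gripper (rim centre (320,378)); the tip box lies at (432..572,147..328), with its centre at about (676,137). Lower at (567,147).

Request:
arm_command(
  commands="0 -0.001 0.05 0 0 0.001 -1;0 0 0.1 0 0 0 -1;0 0 0.11 0 0 0 -1;0 0 0.09 0 0 0 -1;0 0 0.05 0 0 0 -1;0 0 0.02 0 0 0 -1;0 0 0.008 0 0 0 -1;0 0 0 0 0 0 -1;0 0 0 0 0 0 -1",
)

```text
t: 35.52
position: [0.5685, 0.147, 0.0283]
tcp_rot: [[0.099, 0.995, 0.001], [0.995, -0.099, 0.001], [0.001, 0.001, -1.0]]
ft_force: [-0.0, -0.4, -0.0]
finger_gap: 0.664
grip_force: 63.7
```

```bash
python3 -c "
from h import *
go(567,147,27,-5.5);print(bot.state()['ft_force'])"
```

```text
shift [-0.0007 -0.006   0.005 ] mm 2.0 turn [ 0.0004 -0.0002 -0.001 ] t 35.525
[-0.01732511 -0.42051885 -0.00993015]
```

Request:
arm_command(
  commands="0 -0.004 0.004 0 0 0 -1;0 0 0.001 0 0 0 -1;0 0 0 0 0 0 -1;0 0 0 0 0 0 0.7;0 0 0 0 0 0 0.7;0 0 0 0 0 0 0.7;0 0 0 0 0 0 0.7;0 0 -0.04 0 0 0 0.7;0 0 -0.1 0 0 0 0.7;0 0 -0.15 0 0 0 0.7;0 0 -0.15 0 0 0 0.7;0 0 -0.15 0 0 0 0.7;0 0 -0.1 0 0 0 0.7;-0.1 -0.2 -0.1 0 0 0 0.7;0 -0.2 0 0 0 0 0.7;0 0 0 0 0 0 0.7;0 0 0 0 0 0 0.7",
)

```text
t: 37.65
position: [0.4661, 0.1323, 0.2246]
tcp_rot: [[0.099, 0.995, 0.002], [0.995, -0.099, 0.001], [0.001, 0.002, -1.0]]
ft_force: [0.8, 0.5, -0.3]
finger_gap: 0.855
grip_force: 0.0
```

```bash
cat > fin.py <<'E'
from h import *
s=bot.state(); print(s['t'],s['position'],s['ft_force'])
p,d=bot.camera('scene'); cv2.imwrite('pics/fin.png',p); W=cloud(d,bot.get_calibration('scene')); V=W[np.isfinite(W[...,0])]
def near(c,r,z): 
    return V[(np.hypot(V[:,0]-c[0],V[:,1]-c[1])<r)&(V[:,2]>z[0])&(V[:,2]<z[1])]
print('cup',circ(near((.567,.147),.045,(.064,.076))),'bottle',circ(near((.6656,.0036),.03,(.09,.105))))
print('white',circ(near((.373,.106),.03,(.086,.11))),'timer',circ(near((.360,-.06),.05,(.01,.03))))
E
python3 fin.py
```

```text
37.65 [0.46609167 0.13225818 0.22461356] [ 0.79540232  0.52187016 -0.25763433]
cup [569.4 145.2  30.5] bottle [666.1   2.9  17. ]
white [374.6 104.3  15.4] timer [361.6 -69.   40. ]
```

View pics/fin.png

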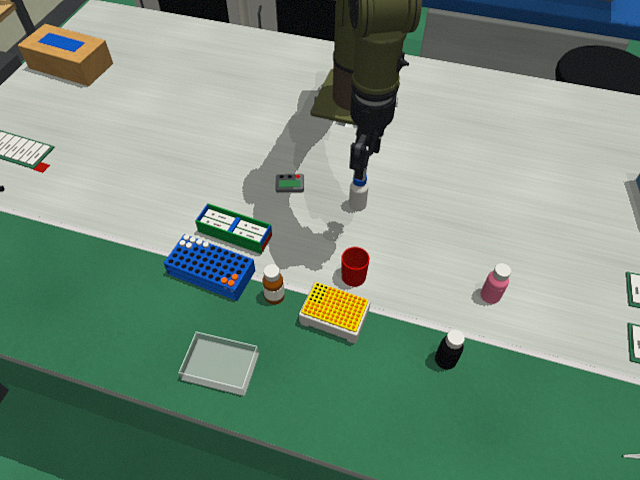

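The final view shows everything in place: the stacked trays at (233,227), bottle (273,285), cup (355,266); the timer (290,183) and white bottle (358,192) have not moved. I hand the job in.

```bash
python3 -c "
from workcell import bot
print(bot.close_job())"
```

```text
the job is handed in; nothing more can be done
None
```

The bench is set up and the job is handed in at about 38 s: by my measurements the trays, bottle and cup are all within tolerance, and the timer and white bottle were left where they were; the judge's verdict was not shown.

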